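# Strip the kneader for washing: rack the paddle, free the left spindle's cap

## Robot

A 6-joint arm with a two-finger parallel gripper is mounted at the origin on a cart in front of the work surface, level with it; the furniture and walls round the work are solid. World frame = base frame: x ahead of the robot, y to its left, z up, the work surface at z = 0. Lengths are in mm, angles in rad, forces in N, time in s.
With the tool pointing down it reaches from about 325 to 900 mm from the base axis. Payload 6.1 kg.
Tool frame: the origin (TCP) lies at the very end of the fingers, on their centre line; the grasp point (between the pads) lies 19 mm behind it; z points along the fingers, y is the line along which they close (so a half turn about z gives the same grasp; the last joint's range is limited). The gripper opens to 85 mm and grips with 20 to 120 N. Pads are 22 mm wide; open, the fingers measure 114 mm over their backs; the gripper's body (76 mm by 85 mm) begins 54 mm behind the grasp point. The pads swing forward as they close: fully open they stand 13 mm farther back than shut.
Start: joints at [0.977, 0.22, 1.526, -0, 1.395, -0.126], TCP at [281.825, 557.845, 231.3] pointing down, gripper open.
Joint ranges: [-2.98, 2.98], [-0.91, 2.08], [0.09, 2.57], [-1.24, 4.39], [0.2, 2.65], [-2.68, 2.68]. Speed limits (rad/s): [2.57, 2.57, 3.01, 3.14, 3.14, 3.14].

## Interface

Orientations are given as [roll, pitch, yaw] about the fixed x, y, z axes, in that order (R = Rz(yaw) Ry(pitch) Rx(roll)).
In Python, from plant import arm gives the robot as it stands.
- The arm moves only by the tool arm_command, never from a script. Its argument "motion" is a list of rows, each an object with "travel": the shift along the tool's x, y, z as a fraction of full scale, a list of three; "yaw": the turn about the tool's z as a fraction of full scale; "fingers": the closure, from -1 (fully open) to 1 (shut). A call has 1 to 10 rows; each row shifts and turns the commanded pose from where the row before left it, along the tool's axes as they then stand; what a row does not reach is not made up. Full scale, the value 1, is 20 mm for a shift and 0.08 rad for a turn. A row lasts 1/10 s, in which the tool goes at most 50 mm and 8.59 degrees, less where a joint would pass 70% of its speed; a pose out of reach is approached as far as the arm can. A call with a number of a shift or a turn outside -1 to 1 is refused whole. A call with a gripper value outside its range is refused whole. The fingers move at their own pace and stop on an object; the grip force is fixed at half the most. Time passes only in rows, so rows that do not move let the fingers close. It gives the time, the measured TCP pose, the force, the opening and the grip force at its end, in the units of the state.
- arm.get_obs(): the state, without advancing time (a new reading comes with each control period).
- arm.grab_frame(name): name is "scene" or "top" or "wrist"; returns a dict with "frame" (420x560x3 uint8, blue, green, red), "camera_matrix" (3x3 intrinsics, pixels), "cam_to_world" (4x4, takes a point from camera to world coordinates). Camera axes: x right, y down, z forward; pixel columns grow to the right and rows downward; lengths in mm; the calibration is good to about 2 mm. A picture is of the moment at which its call begins. There is no depth.
- arm.finish_job(): hands the job in; it is judged then, once.
Trained networks look in the newest picture that a camera, given by its name, has taken for a name from the list of things; names that differ only in an ending like _2 or _b are one class to them, and where a whole thing is asked for, a point or a joint stands for the part that bears it (a point fixed in the world has none). Each returns a list of dicts, best first, with "conf" (0 to 1); they miss things now and then, are a little off and sometimes report something else, mostly with a low value. They report only what shows in the picture. A call takes as long as a camera call.
- arm.masks_of(camera, name): "mask" (420x560 bool, what is visible of it) and "rect" ([left, top, width, height] as shares, 0 to 1, of the picture: columns of its width, rows of its height, round what is visible of it).
- arm.place_of(camera, name): "centre" ([column, row] as shares, 0 to 1, of the picture: columns of its width, rows of its height: a listed point, or the origin of a listed thing).
The state is a dict: "time": time; "qpos": joint angles; "joint_vel": joint speeds; "effort": joint torques, N m; "position": TCP position; "eef_rot": TCP orientation; "force": force on the tool from outside, world axes, zero at the start; "moment": the same for the moment, N m; "width": opening from 0.0 (shut) to 1.0 (fully open); "gripper_force": force on a finger pad.
Only numpy, scipy, OpenCV 4.12 (cv2) and the standard library are available. Lean on these libraries where they do the work, as an engineer would, in place of code of your own. Each camera call takes 0.05 s, during which the arm holds its last target. There are 200 camera calls.

## Task

Help me strip the twin-spindle kneader for washing. First lift the big flat paddle out of the drip stand, stand it upright on edge in the free middle slot of the wooden rack, resting on the slot's floor, and let go of it. Then unscrew the black cap of the kneader's left-hand spindle (left as you look from the robot; one spindle has a left-hand thread and the other a right-hand one, and nobody remembers which, so try both ways), lift it straight off and finish while still holding it in the gripper, upright and well clear, about 10 cm above where it sat, touching nothing but the gripper; leave the other cap on its spindle and the two small paddles in their slots.

Things in the scene. Friction and masses are not known exactly. Their poses are not given: they have to be found in the camera images.
- big_paddle: big flat aluminium paddle, 110 mm wide (y), 100 mm tall (z), 8 mm thick (x), about 200 g; windows below a solid top bar 32 mm tall; origin at the middle of its lower edge. It starts in the drip stand, its top leaning 24 degrees to the stand's -x side (towards the robot): grip the top bar across the 8 mm; it is clear on both faces
- stand: fixed steel drip stand, 124 mm wide, base 10 mm thick; a cross bar on two bent legs, 62 mm high, carries the paddle on the robot's side; a 23 mm high lip holds its foot on the far side. Origin on the worktop under the paddle's lower edge, z up
- rack: fixed beech rack, 190 (x) by 96 (y) mm, with three slots running along its y at x = -45, 0 and +45 mm. Origin at the middle of its underside, z up. Slot floors 10 mm above the origin; slots 11 mm wide up to 36 mm, then opening out between rounded ridges 53 mm high. The middle slot is free
- small_paddle_a: small flat paddle, 90 x 62 x 8 mm, on edge in the rack's slot at x = -45 mm; top 72 mm above the worktop; origin at the middle of its lower edge. Stays there
- small_paddle_b: small flat paddle like the other, in the rack's slot at x = +45 mm. Stays there
- machine: fixed white kneader base, 156 (x) by 286 (y) by 50 mm; origin at the centre of its underside; its +y is its left side as seen from the robot; the spindles stand at y = +75 and -75 mm on its top
- spindle_a: fixed steel spindle on the machine, 62 mm across; origin at the centre of its foot on the machine's top, z up; the cap's origin sits 32 mm above it. The two spindles look alike; their threads run contrary ways, and either one may be the left one
- spindle_b: fixed steel spindle on the machine, 62 mm across; origin at the centre of its foot on the machine's top, z up; the cap's origin sits 32 mm above it. The two spindles look alike; their threads run contrary ways, and either one may be the left one
- cap_a: cap on spindle_a: black fluted screw cap, 46 mm across, 42 mm tall, upright, 60 g; origin: centre of its lower rim. Grip its side 12 to 35 mm above that. Quick thread: turned loose, it meets a stop after 65 to 75 degrees; eased back a few degrees from the stop it lifts straight off (20 mm overlap); till then it lifts 1-3 mm only. Turned the wrong way it stops at once
- cap_b: cap on spindle_b: just like cap_a, but its thread runs the other way

How it is judged (in metres and radians):
On the way, in this order (a step that is already met when the one before it is completed fails the run):
1. the big paddle stands on edge in the middle slot, let go (x of big_paddle in the frame of rack between -0.008 and 0.008 m and y of big_paddle in the frame of rack between -0.03 and 0.03 m and z of big_paddle in the frame of rack between 0.004 and 0.016 m and angle between big_paddle's own z axis and vertical below 0.2 rad and contact force between the fingers and big_paddle below 0.1 N), for 0.3 s.
2. the left spindle's cap is off and held up (((y of spindle_a in the frame of machine above 0 m and z of cap_a in the frame of spindle_a above 0.082 m and angle between cap_a's own z axis and vertical below 0.5 rad and contact force between the fingers and cap_a above 1 N and contact force between cap_a and cap_b below 0.05 N and contact force between cap_a and spindle_a below 0.05 N and contact force between cap_a and spindle_b below 0.05 N and contact force between cap_a and machine below 0.05 N and contact force between cap_a and rack below 0.05 N and contact force between cap_a and big_paddle below 0.05 N and contact force between cap_a and stand below 0.05 N and contact force between cap_a and small_paddle_a below 0.05 N and contact force between cap_a and small_paddle_b below 0.05 N) or (y of spindle_b in the frame of machine above 0 m and z of cap_b in the frame of spindle_b above 0.082 m and angle between cap_b's own z axis and vertical below 0.5 rad and contact force between the fingers and cap_b above 1 N and contact force between cap_a and cap_b below 0.05 N and contact force between cap_b and spindle_a below 0.05 N and contact force between cap_b and spindle_b below 0.05 N and contact force between cap_b and machine below 0.05 N and contact force between cap_b and rack below 0.05 N and contact force between cap_b and big_paddle below 0.05 N and contact force between cap_b and stand below 0.05 N and contact force between cap_b and small_paddle_a below 0.05 N and contact force between cap_b and small_paddle_b below 0.05 N))), for 0.2 s.
At the end, for the whole second after the job is handed in: Big paddle in the middle slot (8 mm across, 30 mm along, 6 mm in height, 0.2 rad), released; left cap gripped (over 1 N), 50 mm or more above its seat, within 0.5 rad of upright, still, touching no other listed thing; other cap seated (raised under 5 mm, within 6 mm of axis) (all of step 1 and ((y of spindle_a in the frame of machine above 0 m and z of cap_a in the frame of spindle_a above 0.082 m and angle between cap_a's own z axis and vertical below 0.5 rad and contact force between the fingers and cap_a above 1 N and contact force between cap_a and cap_b below 0.05 N and contact force between cap_a and spindle_a below 0.05 N and contact force between cap_a and spindle_b below 0.05 N and contact force between cap_a and machine below 0.05 N and contact force between cap_a and rack below 0.05 N and contact force between cap_a and big_paddle below 0.05 N and contact force between cap_a and stand below 0.05 N and contact force between cap_a and small_paddle_a below 0.05 N and contact force between cap_a and small_paddle_b below 0.05 N and (z of cap_b in the frame of spindle_b below 0.037 m and horizontal distance between cap_b and spindle_b below 0.006 m) and linear speed of cap_a below 0.03 m/s) or (y of spindle_b in the frame of machine above 0 m and z of cap_b in the frame of spindle_b above 0.082 m and angle between cap_b's own z axis and vertical below 0.5 rad and contact force between the fingers and cap_b above 1 N and contact force between cap_a and cap_b below 0.05 N and contact force between cap_b and spindle_a below 0.05 N and contact force between cap_b and spindle_b below 0.05 N and contact force between cap_b and machine below 0.05 N and contact force between cap_b and rack below 0.05 N and contact force between cap_b and big_paddle below 0.05 N and contact force between cap_b and stand below 0.05 N and contact force between cap_b and small_paddle_a below 0.05 N and contact force between cap_b and small_paddle_b below 0.05 N and (z of cap_a in the frame of spindle_a below 0.037 m and horizontal distance between cap_a and spindle_a below 0.006 m) and linear speed of cap_b below 0.03 m/s))); the arm keeps its last pose, push and grip.
It fails at once if a small paddle is moved more than 25 mm or knocked over (distance of any of small_paddle_a, small_paddle_b from where it was at the start of the episode above 0.025 m or angle between any of small_paddle_a, small_paddle_b's own z axis and vertical above 0.35 rad).
It fails at once if the right spindle's cap is raised or shifted ((y of spindle_a in the frame of machine above 0 m and not (z of cap_b in the frame of spindle_b below 0.037 m and horizontal distance between cap_b and spindle_b below 0.006 m)) or (y of spindle_b in the frame of machine above 0 m and not (z of cap_a in the frame of spindle_a below 0.037 m and horizontal distance between cap_a and spindle_a below 0.006 m))).
It also fails if it takes over 58 s, if anything falls off the work surface, if the arm or the gripper's body presses on something with over 40 N, if the wrist force passes 120 N, or if a joint passes its speed limit or range.

## Working session

There is one attempt and no reset: what is moved stays moved. The work goes in short steps, Python scripts to look and compute and a tool call to move; the robot and the scene stay as the last step left them, time stands still between calls to the robot, and variables do not carry over. Pictures are saved under pics/ and viewed, at most 10 in all, crops included, and the job is handed in when it is done.

Besides the shell and the picture viewer there is one more tool, called after "Emit:" in YAML: its name, and indented under it one key for each argument. arm_command: Moves the arm, as the interface text tells. Its arguments: {"type":"object","properties":{"motion":{"type":"array"}},"required":["motion"]}

```bash
mkdir -p pics; ls; cat > h.py <<'E'
import numpy as np, cv2
from plant import arm
from scipy.spatial.transform import Rotation as R
W=np.array([560,420])
def ray(f,uv):
    K=np.array(f['camera_matrix']);T=np.array(f['cam_to_world'])
    d=T[:3,:3]@np.linalg.solve(K,[uv[0],uv[1],1]);return T[:3,3],d/np.linalg.norm(d)
def tri(rays):
    A=np.zeros((3,3));b=np.zeros(3)
    for c,d in rays:
        P=np.eye(3)-np.outer(d,d);A+=P;b+=P@c
    x=np.linalg.solve(A,b);return x,[float(np.linalg.norm((np.eye(3)-np.outer(d,d))@(x-c))) for c,d in rays]
def atz(r,z):
    c,d=r;return c+d*(z-c[2])/d[2]
def proj(f,p):
    K=np.array(f['camera_matrix']);T=np.linalg.inv(np.array(f['cam_to_world']))
    q=K@(T@np.append(p,1))[:3];return q[:2]/q[2]
E
python3 - <<'E'
from h import *
np.set_printoptions(precision=1,suppress=True)
print(arm.get_obs())
F={}
for c in ['scene','top']:
    f=arm.grab_frame(c);F[c]=f;cv2.imwrite(f'pics/{c}0.png',f['frame']);print(c,np.array(f['cam_to_world']))
    for n in ['big_paddle','stand','rack','small_paddle_a','machine','spindle_a','cap_a']:
        for p in arm.place_of(c,n)[:3]:
            uv=np.array(p['centre'])*W; z={'big_paddle':10,'spindle_a':50,'cap_a':82,'small_paddle_a':10}.get(n,0)
            print(c,n,round(p['conf'],2),uv,atz(ray(f,uv),z))
E
```

```text
pics
{'time': 0.0, 'qpos': array([ 1. ,  0.2,  1.5, -0. ,  1.4, -0.1]), 'joint_vel': array([ 0.,  0., -0., -0.,  0.,  0.]), 'effort': array([ -0. , -49.7, -38.9,  -0. ,   0. ,   0. ]), 'position': array([281.5, 557.4, 230.2]), 'eef_rot': array([-3.1, -0. ,  2.7]), 'force': array([-0.3, -1.4, -0.3]), 'moment': array([-0., -0., -0.]), 'gripper_force': 0.0, 'width': 0.9971182643390638}
scene [[   0.8   -0.5    0.3  198.8]
 [  -0.5   -0.7    0.4 -370.5]
 [  -0.    -0.5   -0.9 1127.1]
 [   0.     0.     0.     1. ]]
scene big_paddle 0.52 [322.  279.8] [529.4 -22.1  10. ]
scene stand 0.81 [207.5 166.3] [461.4 403.8   0. ]
scene rack 0.91 [256.4 200.6] [515.2 245.3   0. ]
scene rack 0.7 [206.9 163.8] [464.  411.7   0. ]
scene small_paddle_a 0.65 [239.4 212. ] [460.1 234.1  10. ]
scene small_paddle_a 0.51 [270.7 194. ] [552.6 237.2  10. ]
scene machine 0.95 [320.8 280.9] [528.6 -19.8   0. ]
scene spindle_a 0.85 [310. 243.] [546.   54.7  50. ]
scene spindle_a 0.56 [340.4 299. ] [525.8 -92.6  50. ]
scene cap_a 0.87 [338.  295.7] [516.1 -92.1  82. ]
scene cap_a 0.83 [310.7 235.7] [547.2  56.4  82. ]
top [[ -0.   -1.    0.1 415.3]
 [ -1.    0.    0.  138.7]
 [ -0.   -0.1  -1.  982.6]
 [  0.    0.    0.    1. ]]
top big_paddle 0.83 [178.1 245.8] [469.  395.8  10. ]
top stand 0.67 [175.3 246.1] [469.  404.8   0. ]
top stand 0.31 [177.7 246.9] [467.1 399.3   0. ]
top rack 0.92 [247.  225.7] [511.5 242.2   0. ]
top small_paddle_a 0.74 [247.8 248.9] [458.7 239.9  10. ]
top small_paddle_a 0.55 [248.8 207.2] [552.2 236.6  10. ]
top machine 0.67 [366.1 215.5] [528.3 -26.7   0. ]
top spindle_a 0.72 [331.9 206.1] [544.6  53.9  50. ]
top spindle_a 0.54 [401.  213.9] [524.2 -92.4  50. ]
top cap_a 0.69 [406.1 218.5] [510.8 -94.4  82. ]
```

```bash
python3 - <<'E'
import cv2,numpy as np
a=cv2.imread('pics/top0.png')[130:330,100:480];b=cv2.imread('pics/scene0.png')[110:350,150:430]
cv2.imwrite('pics/top0c.png',cv2.resize(a,None,fx=2.1,fy=2.1,interpolation=3));cv2.imwrite('pics/scene0c.png',cv2.resize(b,None,fx=2.4,fy=2.4,interpolation=3))
E
```

```text
(no output)
```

View pics/top0c.png

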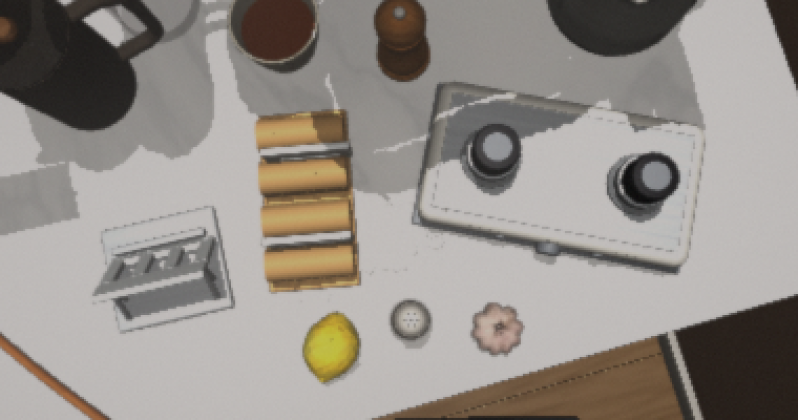

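View pics/scene0c.png

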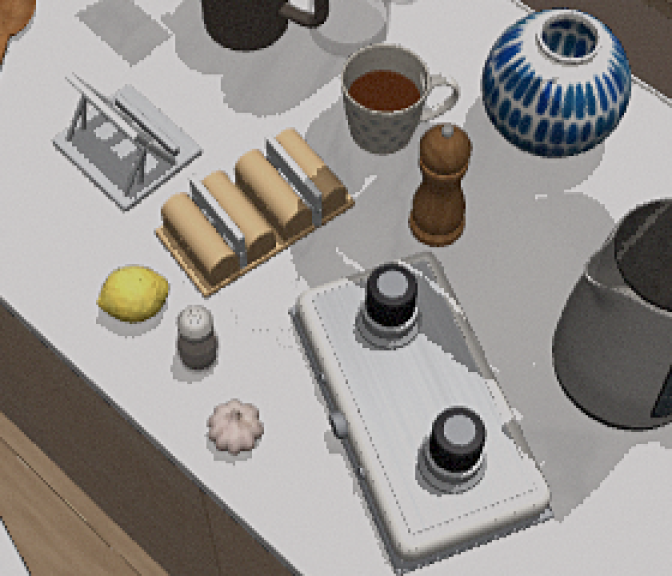

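The stand sits at the left with yaw about 0.22 and its paddle leaning towards the robot (crop 155,281). The rack, yaw about 0.08, has its middle slot free (crop 306,197). The machine has yaw about -0.14, and its left cap is at crop 495,150. Next I go above the stand and look.

```bash
cat >> h.py <<'E'
def plan(p,yaw,n=None):
    """rows (travel fractions, yaw fraction) to go straight to p (mm), world yaw, tool down"""
    o=arm.get_obs();p0=np.array(o['position']);e=o['eef_rot'];y0=e[2]
    dy=(yaw-y0+np.pi)%(2*np.pi)-np.pi;d=np.array(p)-p0
    m=max(np.ceil(np.linalg.norm(d)/19),np.ceil(abs(dy)/.079),1);n=int(n or m)
    print('from',np.round(p0,1),'yaw %.3f'%y0,'d',np.round(d,1),'dyaw %.3f'%dy,'n',n)
    for i in range(n):
        M=R.from_euler('xyz',[np.pi,0,y0+dy*i/n]).as_matrix()
        print(np.round(M.T@d/n/20,2).tolist(),round(-dy/n/.08,2))
E
python3 - <<'E'
from h import *
plan([440,394,200],.225+np.pi/2)
E
```

```text
from [281.8 557.8 231.3] yaw 2.674 d [ 158.2 -163.8  -31.3] dyaw -0.878 n 13
[-0.83, -0.29, 0.12] 0.84
[-0.84, -0.23, 0.12] 0.84
[-0.86, -0.17, 0.12] 0.84
[-0.87, -0.12, 0.12] 0.84
[-0.87, -0.06, 0.12] 0.84
[-0.88, 0.0, 0.12] 0.84
[-0.87, 0.06, 0.12] 0.84
[-0.87, 0.12, 0.12] 0.84
[-0.86, 0.18, 0.12] 0.84
[-0.84, 0.24, 0.12] 0.84
[-0.83, 0.29, 0.12] 0.84
[-0.8, 0.35, 0.12] 0.84
[-0.78, 0.4, 0.12] 0.84
```

Emit:
arm_command:
  motion:
    - {"travel":[-0.83,-0.29,0.12],"yaw":0.84,"fingers":-1}
    - {"travel":[-0.84,-0.23,0.12],"yaw":0.84,"fingers":-1}
    - {"travel":[-0.86,-0.17,0.12],"yaw":0.84,"fingers":-1}
    - {"travel":[-0.87,-0.12,0.12],"yaw":0.84,"fingers":-1}
    - {"travel":[-0.87,-0.06,0.12],"yaw":0.84,"fingers":-1}
    - {"travel":[-0.88,0,0.12],"yaw":0.84,"fingers":-1}
    - {"travel":[-0.87,0.06,0.12],"yaw":0.84,"fingers":-1}
    - {"travel":[-0.87,0.12,0.12],"yaw":0.84,"fingers":-1}
    - {"travel":[-0.86,0.18,0.12],"yaw":0.84,"fingers":-1}
    - {"travel":[-0.84,0.24,0.12],"yaw":0.84,"fingers":-1}

```text
time: 1.8
position: [404.2, 431.4, 207.3]
eef_rot: [3.141, -0.0, 1.999]
force: [-0.3, -1.6, -0.2]
width: 0.996
gripper_force: 0.0
```

Emit:
arm_command:
  motion:
    - {"travel":[-0.83,0.29,0.12],"yaw":0.84,"fingers":-1}
    - {"travel":[-0.8,0.35,0.12],"yaw":0.84,"fingers":-1}
    - {"travel":[-0.78,0.4,0.12],"yaw":0.84,"fingers":-1}
    - {"travel":[0,0,0],"yaw":0,"fingers":-1}
    - {"travel":[0,0,0],"yaw":0,"fingers":-1}

```text
time: 2.3
position: [440.3, 394.3, 200.1]
eef_rot: [-3.141, -0.0, 1.801]
force: [-0.2, 0.7, 0.7]
width: 0.999
gripper_force: 0.0
```

```bash
python3 - <<'E'
from h import *
np.set_printoptions(precision=2,suppress=True)
o=arm.get_obs();print(o['time'],o['position'],o['eef_rot'],o['qpos'])
f=arm.grab_frame('wrist');cv2.imwrite('pics/w1.png',f['frame']);print(np.array(f['cam_to_world']))
g=arm.grab_frame('top');s=arm.grab_frame('scene')
P={}
for c,ff in [('wrist',f),('top',g),('scene',s)]:
    for n in ['big_paddle','stand','rack','small_paddle_a','cap_a','spindle_a','machine']:
        for p in arm.place_of(c,n)[:2]:
            uv=np.array(p['centre'])*W;z={'big_paddle':10,'small_paddle_a':10,'cap_a':82,'spindle_a':50}.get(n,0);print(c,n,round(p['conf'],2),uv,atz(ray(ff,uv),z))
    m=arm.masks_of(c,'big_paddle')
    if m and m[0]['conf']>.4:
        q=cv2.minAreaRect(np.argwhere(m[0]['mask'])[:,::-1].astype(np.float32));print(c,'rect',cv2.boxPoints(q))
# project model for checks
E
```

```text
2.3 [440.27 394.31 200.11] [-3.14 -0.    1.8 ] [0.6  0.16 1.65 0.   1.33 0.37]
[[  0.97   0.22   0.06 425.4 ]
 [  0.23  -0.94  -0.26 458.99]
 [  0.     0.26  -0.96 342.37]
 [  0.     0.     0.     1.  ]]
wrist big_paddle 0.97 [303.13 189.59] [464.76 400.18  10.  ]
wrist stand 0.75 [304.42 186.31] [466.39 402.06   0.  ]
wrist rack 0.93 [311.3 328.9] [516.25 240.14   0.  ]
wrist small_paddle_a 0.84 [348.6  337.81] [558.07 245.02  10.  ]
wrist small_paddle_a 0.64 [270.98 323.61] [467.55 242.73  10.  ]
wrist rect [[248.42 280.81]
 [252.16 134.65]
 [307.31 136.06]
 [303.56 282.22]]
top big_paddle 0.64 [177.58 247.8 ] [464.58 396.88  10.  ]
top stand 0.79 [173.88 247.09] [466.88 407.94   0.  ]
top rack 0.67 [247.91 225.29] [512.37 240.12   0.  ]
top small_paddle_a 0.46 [247.02 246.12] [464.92 241.58  10.  ]
top cap_a 0.9 [328.78 205.09] [542.44  63.22  82.  ]
top cap_a 0.77 [406.9  217.81] [512.13 -96.06  82.  ]
top spindle_a 0.68 [332.92 205.8 ] [545.2   51.72  50.  ]
top spindle_a 0.56 [399.62 217.18] [517.29 -89.08  50.  ]
top machine 0.62 [364.28 214.79] [530.03 -22.6    0.  ]
top rect [[145.36 253.97]
 [200.74 241.81]
 [204.91 260.82]
 [149.53 272.98]]
scene big_paddle 0.83 [207.98 160.99] [468.28 411.18  10.  ]
scene stand 0.61 [206.42 168.42] [455.91 399.43   0.  ]
scene rack 0.74 [258.5  202.82] [516.23 236.9    0.  ]
scene small_paddle_a 0.85 [241.08 209.58] [467.11 237.87  10.  ]
scene small_paddle_a 0.38 [254.91 198.91] [511.77 246.04  10.  ]
scene cap_a 0.75 [337.29 293.12] [518.14 -86.65  82.  ]
scene cap_a 0.72 [312.42 236.71] [549.04  52.25  82.  ]
scene spindle_a 0.64 [337.4  300.89] [517.79 -92.59  50.  ]
scene spindle_a 0.58 [310.3 242.8] [546.85  54.79  50.  ]
scene machine 0.87 [322.67 278.29] [535.84 -16.74   0.  ]
scene rect [[176.52 142.73]
 [180.26 138.36]
 [222.92 174.93]
 [219.18 179.29]]
```

View pics/w1.png

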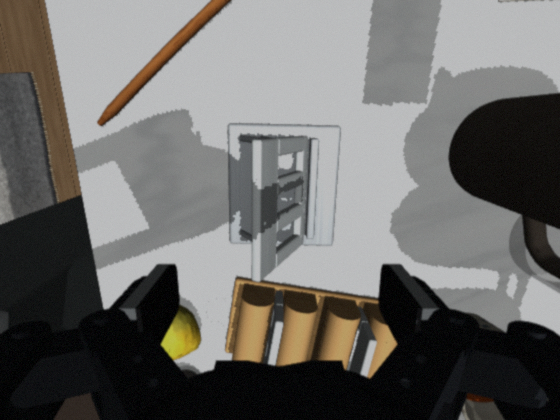

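The wrist view shows the paddle's top edge at columns 250–263, rows 138–282, to the left of the stand's lip (col 312). The tool's yaw matches the stand.

```bash
python3 - <<'E'
from h import *
np.set_printoptions(precision=1,suppress=True)
f=arm.grab_frame('wrist');g=arm.grab_frame('top')
for a,b in [((250,139),(149,273)),((252,281),(205,260.5))]:
    # wrist rows: 139 = far(+y) end, 281 = near(-y) end
    print(atz(ray(f,a),103),atz(ray(g,b),103),tri([ray(f,a),ray(g,b)]))
E0=0
base=[(230,124),(340,126),(332,244),(229,242)]
P=[atz(ray(f,q),10) for q in base];print(P,np.mean(P,0))
m=arm.masks_of('top','rack')[0]
q=cv2.minAreaRect(np.argwhere(m['mask'])[:,::-1].astype(np.float32));B=[atz(ray(g,x),25) for x in cv2.boxPoints(q)];print('rack',B,np.mean(B,0))
m=arm.masks_of('top','machine')[0]
q=cv2.minAreaRect(np.argwhere(m['mask'])[:,::-1].astype(np.float32));B=[atz(ray(g,x),40) for x in cv2.boxPoints(q)];print('machine',B,np.mean(B,0))
E
```

```text
[408.9 442.9 103. ] [410.7 429.4 103. ] (array([408.6, 440.4,  70.6]), [1.9529875592360764, 1.9529875592363584])
[432.9 336.8 103. ] [433.2 316.6 103. ] (array([433.8, 322.3,  74.5]), [0.028521648880881573, 0.028521648880774228])
[array([380.9, 446.1,  10. ]), array([484. , 468.3,  10. ]), array([508.9, 350.5,  10. ]), array([402.8, 327.9,  10. ])] [444.2 398.2  10. ]
rack [array([603.1, 297.5,  25. ]), array([607.2, 197.4,  25. ]), array([420. , 188.2,  25. ]), array([415.6, 285.9,  25. ])] [511.5 242.2  25. ]
machine [array([477.1, 137.3,  40. ]), array([637.1, 104.1,  40. ]), array([ 576.4, -177.8,   40. ]), array([ 420. , -139.4,   40. ])] [527.7 -19.   40. ]
```

Emit:
arm_command:
  motion:
    - {"travel":[0,0,0.87],"yaw":0,"fingers":-1}
    - {"travel":[0,0,0.87],"yaw":0,"fingers":-1}
    - {"travel":[0,0,0.87],"yaw":0,"fingers":-1}
    - {"travel":[0,0,0.87],"yaw":0,"fingers":-1}
    - {"travel":[0,0,0.87],"yaw":0,"fingers":-1}
    - {"travel":[0,0,0.87],"yaw":0,"fingers":-1}
    - {"travel":[0,0,0.87],"yaw":0,"fingers":-1}
    - {"travel":[0,0.3,0],"yaw":0,"fingers":-1}
    - {"travel":[0,0.3,0],"yaw":0,"fingers":-1}

```text
time: 4.75
position: [452.4, 397.1, 78.4]
eef_rot: [-3.141, 0.0, 1.8]
force: [0.7, -0.5, -0.2]
width: 1.0
gripper_force: 0.0
```

```bash
python3 - <<'E'
from h import *
f=arm.grab_frame('wrist');cv2.imwrite('pics/w2.png',f['frame'])
o=arm.get_obs();print(o['position'],o['force'],o['width'])
E
```

```text
[454.07598078 397.67069331  79.49562573] [-0.2860936   0.22071463  0.62011131] 0.9995182199043802
```

View pics/w2.png

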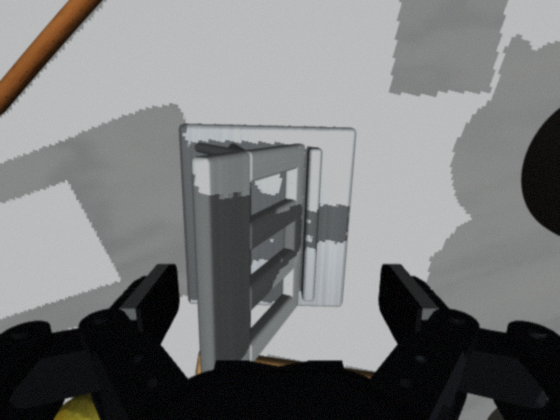

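The paddle's top edge (cols 200–250) lies between the open fingers. I close them while shifting to stand it up.

Emit:
arm_command:
  motion:
    - {"travel":[0,0.3,0],"yaw":0,"fingers":1}
    - {"travel":[0,0.3,0],"yaw":0,"fingers":1}
    - {"travel":[0,0,0],"yaw":0,"fingers":1}
    - {"travel":[0,0,0],"yaw":0,"fingers":1}
    - {"travel":[0,0,0],"yaw":0,"fingers":1}

```text
time: 5.3
position: [463.6, 399.7, 78.3]
eef_rot: [-3.142, -0.0, 1.8]
force: [-0.3, 0.4, -0.8]
width: 0.141
gripper_force: 0.0
```

Emit:
arm_command:
  motion:
    - {"travel":[0,0,0],"yaw":0,"fingers":1}
    - {"travel":[0,0,0],"yaw":0,"fingers":1}
    - {"travel":[0,0,0],"yaw":0,"fingers":1}
    - {"travel":[0,0,0],"yaw":0,"fingers":1}

```text
time: 5.7
position: [463.5, 399.7, 78.4]
eef_rot: [-3.141, 0.0, 1.8]
force: [-2.4, -0.9, 4.6]
width: 0.085
gripper_force: 59.4
```

```bash
python3 - <<'E'
from h import *
f=arm.grab_frame('wrist');s=arm.grab_frame('scene')['frame'][100:260,150:330]
a=cv2.resize(s,(472,420),interpolation=3);cv2.imwrite('pics/w3.png',cv2.resize(np.hstack([f['frame'][:,150:420],a]),None,fx=1,fy=1))
o=arm.get_obs();print(o['position'],o['force'],o['width'],o['gripper_force'])
E
```

```text
[463.51821666 399.71286388  78.41165559] [-2.22011879 -0.51664436  4.22428681] 0.08430131560139004 59.508535265922546
```

View pics/w3.png

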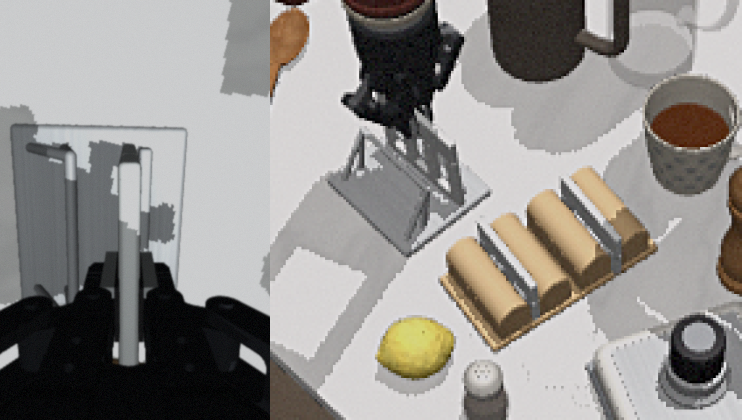

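Emit:
arm_command:
  motion:
    - {"travel":[0,0,-0.3],"yaw":0,"fingers":1}
    - {"travel":[0,0,-0.8],"yaw":0,"fingers":1}
    - {"travel":[0,0,-0.9],"yaw":0,"fingers":1}
    - {"travel":[0,0,-0.9],"yaw":0,"fingers":1}
    - {"travel":[0,0,-0.9],"yaw":0,"fingers":1}
    - {"travel":[0,0,-0.9],"yaw":0,"fingers":1}
    - {"travel":[0,0,-0.3],"yaw":0,"fingers":1}

```text
time: 6.5
position: [465.1, 400.6, 181.8]
eef_rot: [3.137, -0.002, 1.8]
force: [0.1, 0.7, -0.8]
width: 0.083
gripper_force: 58.8
```

```bash
python3 - <<'E'
from h import *
plan([514,241,178],1.62,12)
E
```

```text
from [465.1 400.6 181.8] yaw 1.800 d [  48.9 -159.6   -3.8] dyaw -0.180 n 12
[-0.69, 0.05, 0.02] 0.19
[-0.69, 0.06, 0.02] 0.19
[-0.69, 0.07, 0.02] 0.19
[-0.69, 0.08, 0.02] 0.19
[-0.69, 0.09, 0.02] 0.19
[-0.69, 0.1, 0.02] 0.19
[-0.69, 0.11, 0.02] 0.19
[-0.69, 0.12, 0.02] 0.19
[-0.68, 0.13, 0.02] 0.19
[-0.68, 0.14, 0.02] 0.19
[-0.68, 0.15, 0.02] 0.19
[-0.68, 0.16, 0.02] 0.19
```

Emit:
arm_command:
  motion:
    - {"travel":[-0.69,0.05,0],"yaw":0.19,"fingers":1}
    - {"travel":[-0.69,0.06,0],"yaw":0.19,"fingers":1}
    - {"travel":[-0.69,0.07,0],"yaw":0.19,"fingers":1}
    - {"travel":[-0.69,0.08,0],"yaw":0.19,"fingers":1}
    - {"travel":[-0.69,0.09,0],"yaw":0.19,"fingers":1}
    - {"travel":[-0.69,0.1,0],"yaw":0.19,"fingers":1}
    - {"travel":[-0.69,0.11,0],"yaw":0.19,"fingers":1}
    - {"travel":[-0.69,0.12,0],"yaw":0.19,"fingers":1}
    - {"travel":[-0.68,0.13,0],"yaw":0.19,"fingers":1}
    - {"travel":[-0.68,0.14,0],"yaw":0.19,"fingers":1}

```text
time: 7.5
position: [504.9, 265.7, 178.4]
eef_rot: [3.141, -0.0, 1.647]
force: [-0.5, 0.6, -2.8]
width: 0.086
gripper_force: 58.7
```

Emit:
arm_command:
  motion:
    - {"travel":[-0.68,0.15,0],"yaw":0.19,"fingers":1}
    - {"travel":[-0.68,0.16,0],"yaw":0.19,"fingers":1}
    - {"travel":[0,0,0],"yaw":0,"fingers":1}
    - {"travel":[0,0,0],"yaw":0,"fingers":1}

```text
time: 7.9
position: [512.8, 239.8, 178.3]
eef_rot: [-3.142, -0.0, 1.617]
force: [0.2, 0.8, -2.1]
width: 0.083
gripper_force: 58.7
```

```bash
python3 - <<'E'
from h import *
np.set_printoptions(precision=2,suppress=True)
f=arm.grab_frame('wrist');cv2.imwrite('pics/w4.png',f['frame'])
o=arm.get_obs();print(o['position'],o['eef_rot'],o['width'],o['gripper_force'])
for n,z in [('rack',0),('small_paddle_a',10),('big_paddle',0)]:
    for p in arm.place_of('wrist',n)[:2]:
        uv=np.array(p['centre'])*W;print(n,p['conf'],uv,atz(ray(f,uv),z))
E
```

```text
[512.63 240.23 178.33] [-3.14 -0.    1.62] 0.08557807746619543 58.70501160621643
rack 0.82 [278.71 190.81] [513.29 241.21   0.  ]
small_paddle_a 0.74 [229.88 192.7 ] [467.19 239.25  10.  ]
small_paddle_a 0.65 [328.22 192.91] [560.   243.41  10.  ]
big_paddle 0.78 [277.98 226.3 ] [514.26 205.01   0.  ]
```

View pics/w4.png

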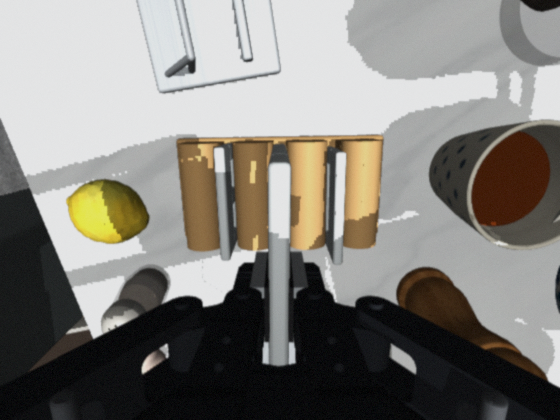

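The rack's far edge (178,138)–(382,135) is nearly square to the tool. The middle slot (cols 271–289, centre about 280) is right under the paddle (col 279).

```bash
python3 - <<'E'
from h import *
np.set_printoptions(precision=1,suppress=True)
f=arm.grab_frame('wrist');o=arm.get_obs();print(o['position'],o['eef_rot'])
A,B=[atz(ray(f,q),10) for q in [(178,138),(382,135)]];print(A,B,np.linalg.norm(A-B),np.arctan2((B-A)[1],(B-A)[0]),(A+B)/2)
m=arm.masks_of('wrist','rack');M=m[0]['mask'];g=f['frame'].astype(int)
for r in range(145,246,10):
    d=g[r,:,2]-g[r,:,0]; on=(d>28).astype(int); e=np.flatnonzero(np.diff(on[170:390]))+170; print(r,e)
M2=f['frame'][125:275,165:395];cv2.imwrite('pics/w4c.png',cv2.resize(M2,None,fx=3.4,fy=3.4,interpolation=3))
for p in [[512.6,240.2,z] for z in (10,53)]: print(proj(f,p))
E
```

```text
[512.4 240.7 178.3] [-3.1 -0.   1.6]
[419.4 288.2  10. ] [603.5 299.8  10. ] 184.42140638191674 0.0630547447772018 [511.5 294.   10. ]
145 [176 220 232 273 284 336 340 382]
155 [177 213 233 270 287 326 346 382]
165 [178 213 233 267 290 326 345 381]
175 [179 214 234 267 290 325 345 380]
185 [180 215 235 267 290 325 345 380]
195 [181 216 235 267 290 325 344 379]
205 [182 216 236 267 290 325 344 378]
215 [183 217 236 267 290 325 344 378]
225 [184 218 236 267 290 324 344 377]
235 [185 218 237 268 290 324 343 375]
245 [187 219 238 267 289 323 343 375]
[278.3 194.7]
[278.2 205.8]
```

View pics/w4c.png

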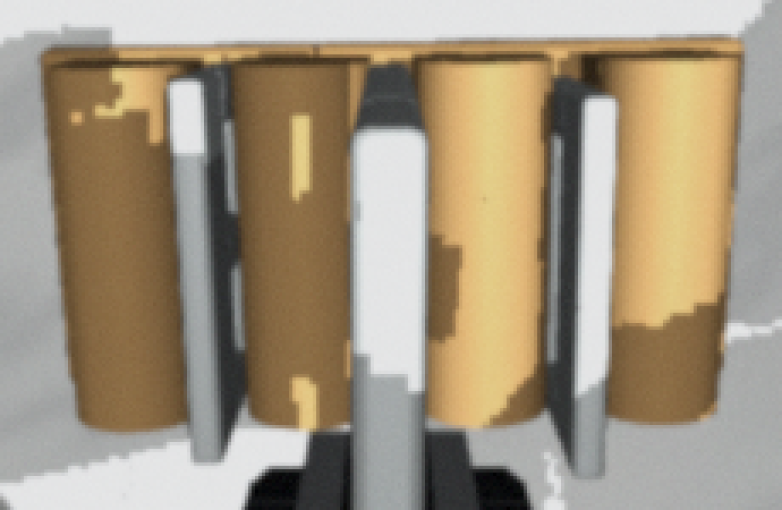

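```bash
python3 - <<'E'
from h import *
np.set_printoptions(precision=2,suppress=True)
f=arm.grab_frame('wrist');o=arm.get_obs();p=np.array(o['position']);y=o['eef_rot'][2];print(p,y)
u=np.array([np.sin(y),-np.cos(y),0]);v=np.array([u[1]*-1,u[0],0])
P1,P2=[atz(ray(f,q),45) for q in [(279.5,155),(281,245)]]
d=P1-P2;print('slot line yaw',np.arctan2(-d[0],d[1]),'tool a',y-np.pi/2)
print('offset of slot along tool y',[(P-p)@u for P in (P1,P2)],'v',[(P-p)@v for P in (P1,P2)])
Q1,Q2=[atz(ray(f,q),210) for q in [(279.5,163),(279.5,362)]];print('paddle top',[((Q-p)@u,(Q-p)@v) for Q in (Q1,Q2)])
R_=[atz(ray(f,q),10) for q in [(279.5,137)]];print('rack far edge v',(R_[0]-p)@v)
E
```

```text
[512.43 240.56 178.26] 1.618542484467
slot line yaw 0.06634267285449 tool a 0.04774615767210344
offset of slot along tool y [np.float64(1.1411830381606298), np.float64(2.5904414026893456)] v [np.float64(40.15273255255767), np.float64(-37.77000085255997)]
paddle top [(np.float64(0.6177781179090837), np.float64(53.33503575597892)), (np.float64(0.7536775743093795), np.float64(-23.717218898141443))]
rack far edge v 52.91890838778394
```

Emit:
arm_command:
  motion:
    - {"travel":[0.2,0.07,0],"yaw":-0.19,"fingers":1}
    - {"travel":[0,0,0.7],"yaw":0,"fingers":1}
    - {"travel":[0,0,0.7],"yaw":0,"fingers":1}
    - {"travel":[0,0,0.7],"yaw":0,"fingers":1}
    - {"travel":[0,0,0.6],"yaw":0,"fingers":1}
    - {"travel":[0,0,0.4],"yaw":0,"fingers":1}
    - {"travel":[0,0,0.2],"yaw":0,"fingers":1}
    - {"travel":[0,0,0.2],"yaw":0,"fingers":1}
    - {"travel":[0,0,0.2],"yaw":0,"fingers":1}

```text
time: 9.15
position: [514.3, 244.3, 104.5]
eef_rot: [3.141, -0.0, 1.633]
force: [-0.9, 0.1, -2.8]
width: 0.088
gripper_force: 58.7
```

Emit:
arm_command:
  motion:
    - {"travel":[0,0,0.2],"yaw":0,"fingers":1}
    - {"travel":[0,0,0.2],"yaw":0,"fingers":1}
    - {"travel":[0,0,0.2],"yaw":0,"fingers":1}

```text
time: 9.45
position: [514.0, 244.2, 92.2]
eef_rot: [3.141, -0.0, 1.633]
force: [0.6, 0.8, -1.9]
width: 0.084
gripper_force: 58.7
```

Emit:
arm_command:
  motion:
    - {"travel":[0,0,0.2],"yaw":0,"fingers":1}
    - {"travel":[0,0,0.2],"yaw":0,"fingers":1}

```text
time: 9.65
position: [513.8, 244.2, 84.0]
eef_rot: [3.142, -0.0, 1.633]
force: [0.2, -0.1, -1.9]
width: 0.085
gripper_force: 58.7
```

Emit:
arm_command:
  motion:
    - {"travel":[0,0,0.1],"yaw":0,"fingers":1}
    - {"travel":[0,0,0.1],"yaw":0,"fingers":1}
    - {"travel":[0,0,0.05],"yaw":0,"fingers":1}

```text
time: 9.95
position: [513.8, 244.2, 79.1]
eef_rot: [-3.141, 0.0, 1.633]
force: [-0.2, 0.3, -1.7]
width: 0.084
gripper_force: 58.7
```

Emit:
arm_command:
  motion:
    - {"travel":[0,0,0.05],"yaw":0,"fingers":1}
    - {"travel":[0,0,0.05],"yaw":0,"fingers":1}

```text
time: 10.15
position: [514.3, 244.3, 78.4]
eef_rot: [3.141, 0.0, 1.633]
force: [-4.2, -0.9, 10.5]
width: 0.088
gripper_force: 60.5
```

Emit:
arm_command:
  motion:
    - {"travel":[0,0,0],"yaw":0,"fingers":0.4}
    - {"travel":[0,0,0],"yaw":0,"fingers":0.4}
    - {"travel":[0,0,0],"yaw":0,"fingers":0.4}
    - {"travel":[0,0,0],"yaw":0,"fingers":0.4}

```text
time: 10.55
position: [513.9, 244.2, 77.3]
eef_rot: [3.141, -0.0, 1.633]
force: [0.0, 0.7, 0.1]
width: 0.299
gripper_force: 0.0
```

Emit:
arm_command:
  motion:
    - {"travel":[0,0,-0.4],"yaw":0,"fingers":0.4}
    - {"travel":[0,0,-0.8],"yaw":0,"fingers":0.4}
    - {"travel":[0,0,-0.9],"yaw":0,"fingers":0.4}
    - {"travel":[0,0,-0.9],"yaw":0,"fingers":0}
    - {"travel":[0,0,-0.9],"yaw":0,"fingers":-1}
    - {"travel":[0,0,-0.9],"yaw":0,"fingers":-1}
    - {"travel":[0,0,-0.9],"yaw":0,"fingers":-1}

```text
time: 11.25
position: [514.2, 244.4, 193.9]
eef_rot: [3.14, -0.0, 1.633]
force: [0.6, -0.1, -0.4]
width: 0.959
gripper_force: 0.0
```

```bash
python3 - <<'E'
from h import *
f=arm.grab_frame('wrist');s=arm.grab_frame('scene')['frame'][140:280,190:380]
a=cv2.resize(s,(430,317),interpolation=3);b=cv2.resize(f['frame'][:,130:430],(226,317))
cv2.imwrite('pics/w5.png',np.hstack([b,a]))
plan([547,57,190],1.60)
E
```

```text
from [516.1 245.  196.1] yaw 1.633 d [  30.9 -188.    -6.1] dyaw -0.033 n 11
[-0.86, 0.09, 0.03] 0.04
[-0.86, 0.09, 0.03] 0.04
[-0.86, 0.09, 0.03] 0.04
[-0.86, 0.09, 0.03] 0.04
[-0.86, 0.1, 0.03] 0.04
[-0.86, 0.1, 0.03] 0.04
[-0.86, 0.1, 0.03] 0.04
[-0.86, 0.11, 0.03] 0.04
[-0.86, 0.11, 0.03] 0.04
[-0.86, 0.11, 0.03] 0.04
[-0.86, 0.11, 0.03] 0.04
```

View pics/w5.png

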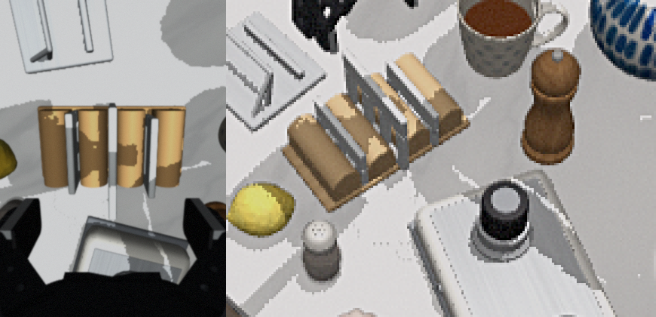

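The big paddle stands upright in the middle slot. Next is the left cap.

Emit:
arm_command:
  motion:
    - {"travel":[-0.86,0.1,0],"yaw":0.04,"fingers":-1}
    - {"travel":[-0.86,0.1,0],"yaw":0.04,"fingers":-1}
    - {"travel":[-0.86,0.1,0],"yaw":0.04,"fingers":-1}
    - {"travel":[-0.86,0.1,0],"yaw":0.04,"fingers":-1}
    - {"travel":[-0.86,0.1,0],"yaw":0.04,"fingers":-1}
    - {"travel":[-0.86,0.1,0],"yaw":0.04,"fingers":-1}
    - {"travel":[-0.86,0.1,0],"yaw":0.04,"fingers":-1}
    - {"travel":[0,0,0],"yaw":0,"fingers":-1}
    - {"travel":[0,0,0],"yaw":0,"fingers":-1}

```text
time: 12.25
position: [534.0, 124.7, 191.1]
eef_rot: [-3.141, -0.0, 1.61]
force: [0.3, -0.7, -0.4]
width: 1.002
gripper_force: 0.0
```

```bash
cat > cap.py <<'E'
from h import *
import json,sys
np.set_printoptions(precision=1,suppress=True)
f=arm.grab_frame('wrist');o=arm.get_obs();p=np.array(o['position']);print(p,o['eef_rot'],o['qpos'],o['time'])
rs={}
for n in ['cap_a','spindle_a']:
    for q in arm.place_of('wrist',n)[:2]:
        uv=np.array(q['centre'])*W;print(n,round(q['conf'],2),uv,atz(ray(f,uv),82 if n[0]=='c' else 50))
for q in arm.masks_of('wrist','cap_a')[:2]:
    m=q['mask'].astype(np.uint8);r=np.array(q['rect'])*np.r_[W,W];print('mask rect',round(q['conf'],2),r)
g=f['frame'];gr=cv2.cvtColor(g,cv2.COLOR_BGR2GRAY)
cv2.imwrite('pics/'+sys.argv[1]+'.png',g)
np.savez(sys.argv[1]+'.npz',K=f['camera_matrix'],T=f['cam_to_world'])
E
python3 cap.py c1
```

```text
[533.9 125.1 191.2] [-3.1 -0.   1.6] [0.1 0.1 1.8 0.  1.3 0. ] 12.3
cap_a 0.88 [294.8 293. ] [550.7  54.2  82. ]
cap_a 0.69 [311.9  62.7] [553.2 231.3  82. ]
spindle_a 0.82 [288.2 278.9] [546.2  51.   50. ]
mask rect 0.79 [264.3 270.7  65.4  76.3]
```

Emit:
arm_command:
  motion:
    - {"travel":[-0.86,0.18,0],"yaw":0,"fingers":-1}
    - {"travel":[-0.86,0.18,0],"yaw":0,"fingers":-1}
    - {"travel":[-0.86,0.18,0],"yaw":0,"fingers":-1}
    - {"travel":[-0.86,0.15,0],"yaw":0,"fingers":-1}
    - {"travel":[0,0,0],"yaw":0,"fingers":-1}
    - {"travel":[0,0,0],"yaw":0,"fingers":-1}

```text
time: 13.05
position: [550.6, 57.0, 191.2]
eef_rot: [-3.141, -0.0, 1.61]
force: [-0.7, 0.1, -0.1]
width: 1.001
gripper_force: 0.0
```

```bash
python3 cap.py c2; python3 - <<'E'
import cv2,numpy as np
a=cv2.imread('pics/c1.png')[200:400,180:400];b=cv2.imread('pics/c2.png')[100:300,180:400]
cv2.imwrite('pics/c12.png',cv2.resize(np.hstack([a,b]),None,fx=1.8,fy=1.8,interpolation=3))
E
```

```text
[550.5  57.3 191.2] [-3.1 -0.   1.6] [-0.   0.1  1.8  0.   1.3 -0.1] 13.1
cap_a 0.73 [277.1 215.9] [550.   52.4  82. ]
cap_a 0.58 [235.3 369.2] [518.4 -90.7  82. ]
spindle_a 0.81 [241.9 345. ] [520.9 -89.5  50. ]
mask rect 0.85 [242.4 186.4  66.6  78.4]
mask rect 0.78 [210.4 347.5  43.4  24.4]
```

View pics/c12.png

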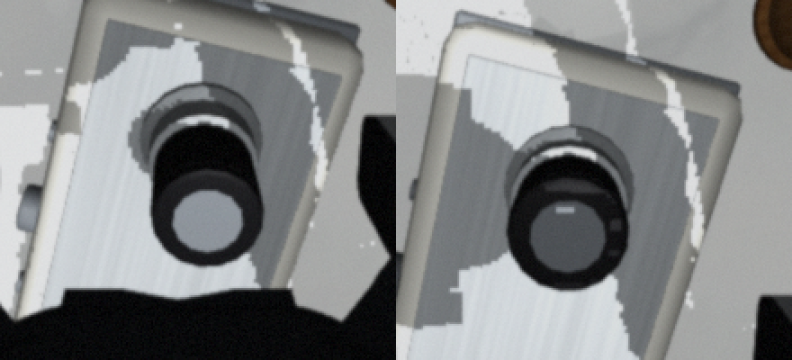

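Both views show the black cap's grey top disc at (295.6,322) and (275.5,231). I triangulate from those.

```bash
python3 - <<'E'
from h import *
np.set_printoptions(precision=1,suppress=True)
rs=[]
for n,uv in [('c1',(295.6,322)),('c2',(275.5,231))]:
    d=np.load(n+'.npz');f=dict(camera_matrix=d['K'],cam_to_world=d['T']);rs.append(ray(f,uv));print(atz(rs[-1],124))
print(tri(rs))
plan([(atz(rs[1],124))[0],(atz(rs[1],124))[1],89],1.61)
E
```

```text
[549.3  54.3 124. ]
[549.1  53.9 124. ]
(array([549.2,  53.7, 123.1]), [0.13891145444481787, 0.13891145444499428])
from [550.5  57.4 191.3] yaw 1.612 d [  -1.4   -3.5 -102.3] dyaw -0.002 n 6
[-0.03, -0.01, 0.85] 0.0
[-0.03, -0.01, 0.85] 0.0
[-0.03, -0.01, 0.85] 0.0
[-0.03, -0.01, 0.85] 0.0
[-0.03, -0.01, 0.85] 0.0
[-0.03, -0.01, 0.85] 0.0
```

Emit:
arm_command:
  motion:
    - {"travel":[-0.17,-0.06,0.6],"yaw":0,"fingers":-1}
    - {"travel":[0,0,0.9],"yaw":0,"fingers":-1}
    - {"travel":[0,0,0.9],"yaw":0,"fingers":-1}
    - {"travel":[0,0,0.9],"yaw":0,"fingers":-1}
    - {"travel":[0,0,0.9],"yaw":0,"fingers":-1}
    - {"travel":[0,0,0.8],"yaw":0,"fingers":-1}
    - {"travel":[0,0,0.3],"yaw":0,"fingers":-1}
    - {"travel":[0,0,0],"yaw":0,"fingers":-1}

```text
time: 14.05
position: [548.3, 53.2, 83.7]
eef_rot: [-3.139, -0.0, 1.611]
force: [-0.9, -0.0, -0.5]
width: 0.998
gripper_force: 0.0
```

Emit:
arm_command:
  motion:
    - {"travel":[0,0,0],"yaw":0,"fingers":1}
    - {"travel":[0,0,0],"yaw":0,"fingers":1}
    - {"travel":[0,0,0],"yaw":0,"fingers":1}
    - {"travel":[0,0,0],"yaw":0,"fingers":1}
    - {"travel":[0,0,0],"yaw":0,"fingers":1}
    - {"travel":[0,0,0],"yaw":0,"fingers":1}

```text
time: 14.65
position: [549.9, 53.0, 86.6]
eef_rot: [3.141, 0.0, 1.611]
force: [-2.1, -0.6, 5.3]
width: 0.526
gripper_force: 60.9
```

```bash
python3 - <<'E'
from h import *
o=arm.get_obs();print({k:np.round(v,3) for k,v in o.items()})
E
```

```text
{'time': np.float64(14.65), 'qpos': array([-0.047,  0.199,  1.84 , -0.   ,  1.102, -0.086]), 'joint_vel': array([ 0.001,  0.001, -0.   ,  0.001,  0.   ,  0.   ]), 'effort': array([ -0.06 , -41.8  , -33.699,   0.122,  -1.035,   0.047]), 'position': array([549.916,  53.005,  86.635]), 'eef_rot': array([3.141, 0.   , 1.611]), 'force': array([-2.145, -0.628,  5.345]), 'moment': array([-0.056,  0.593,  0.062]), 'gripper_force': np.float64(60.933), 'width': np.float64(0.526)}
```

Emit:
arm_command:
  motion:
    - {"travel":[0,0,-0.05],"yaw":-0.4,"fingers":1}
    - {"travel":[0,0,0],"yaw":-0.4,"fingers":1}
    - {"travel":[0,0,0],"yaw":-0.4,"fingers":1}

```text
time: 14.95
position: [549.9, 53.0, 86.9]
eef_rot: [3.141, 0.0, 1.708]
force: [0.1, -0.5, 0.0]
width: 0.529
gripper_force: 61.2
```

```bash
cat > st.py <<'E'
from h import *
o=arm.get_obs();print({k:np.round(o[k],3).tolist() for k in ['time','qpos','position','eef_rot','force','moment','gripper_force','width']})
E
python3 st.py
```

```text
{'time': 14.95, 'qpos': [-0.047, 0.199, 1.84, -0.0, 1.102, -0.184], 'position': [549.944, 53.045, 86.902], 'eef_rot': [3.141, 0.0, 1.708], 'force': [0.05, -0.503, 0.002], 'moment': [0.034, 0.005, -0.002], 'gripper_force': 61.161, 'width': 0.529}
```

Emit:
arm_command:
  motion:
    - {"travel":[0,0,0],"yaw":-0.8,"fingers":1}
    - {"travel":[0,0,0],"yaw":-0.8,"fingers":1}
    - {"travel":[0,0,0],"yaw":-0.8,"fingers":1}
    - {"travel":[0,0,0],"yaw":-0.8,"fingers":1}
    - {"travel":[0,0,0],"yaw":-0.8,"fingers":1}
    - {"travel":[0,0,0],"yaw":-0.8,"fingers":1}
    - {"travel":[0,0,0],"yaw":0,"fingers":1}

```text
time: 15.65
position: [549.9, 53.0, 86.8]
eef_rot: [3.141, 0.0, 2.091]
force: [0.4, 0.2, -1.0]
width: 0.529
gripper_force: 61.2
```

```bash
python3 st.py
```

```text
{'time': 15.65, 'qpos': [-0.047, 0.199, 1.84, 0.0, 1.102, -0.567], 'position': [549.925, 53.029, 86.812], 'eef_rot': [3.141, 0.0, 2.091], 'force': [0.359, 0.222, -1.0], 'moment': [0.04, 0.002, -0.014], 'gripper_force': 61.194, 'width': 0.529}
```

It turns freely counter-clockwise, so I carry on towards the stop.

Emit:
arm_command:
  motion:
    - {"travel":[0,0,0],"yaw":-0.8,"fingers":1}
    - {"travel":[0,0,0],"yaw":-0.8,"fingers":1}
    - {"travel":[0,0,0],"yaw":-0.8,"fingers":1}
    - {"travel":[0,0,0],"yaw":-0.8,"fingers":1}
    - {"travel":[0,0,0],"yaw":-0.8,"fingers":1}
    - {"travel":[0,0,0],"yaw":-0.8,"fingers":1}
    - {"travel":[0,0,0],"yaw":-0.8,"fingers":1}
    - {"travel":[0,0,0],"yaw":-0.8,"fingers":1}
    - {"travel":[0,0,0],"yaw":-0.6,"fingers":1}
    - {"travel":[0,0,0],"yaw":0,"fingers":1}

```text
time: 16.65
position: [549.9, 53.1, 86.7]
eef_rot: [3.141, 0.001, 2.649]
force: [-0.2, -0.2, 0.1]
width: 0.527
gripper_force: 61.2
```

```bash
python3 st.py
```

```text
{'time': 16.65, 'qpos': [-0.047, 0.199, 1.84, -0.0, 1.102, -1.125], 'position': [549.867, 53.074, 86.706], 'eef_rot': [3.141, 0.001, 2.649], 'force': [-0.159, -0.168, 0.075], 'moment': [-0.037, -0.007, -0.01], 'gripper_force': 61.198, 'width': 0.527}
```

Emit:
arm_command:
  motion:
    - {"travel":[0,0,0],"yaw":-0.4,"fingers":1}
    - {"travel":[0,0,0],"yaw":-0.4,"fingers":1}
    - {"travel":[0,0,0],"yaw":-0.4,"fingers":1}
    - {"travel":[0,0,0],"yaw":0,"fingers":1}

```text
time: 17.05
position: [549.8, 53.1, 86.7]
eef_rot: [3.141, 0.001, 2.745]
force: [-0.2, 0.5, 1.1]
width: 0.527
gripper_force: 61.2
```

```bash
python3 st.py
```

```text
{'time': 17.05, 'qpos': [-0.047, 0.199, 1.84, 0.0, 1.102, -1.22], 'position': [549.836, 53.148, 86.677], 'eef_rot': [3.141, 0.001, 2.745], 'force': [-0.205, 0.507, 1.133], 'moment': [0.126, 0.048, -0.039], 'gripper_force': 61.212, 'width': 0.527}
```

Emit:
arm_command:
  motion:
    - {"travel":[0,0,0],"yaw":-0.4,"fingers":1}
    - {"travel":[0,0,0],"yaw":-0.4,"fingers":1}
    - {"travel":[0,0,0],"yaw":0,"fingers":1}

```text
time: 17.35
position: [549.8, 53.2, 86.7]
eef_rot: [3.141, 0.0, 2.809]
force: [-0.6, 1.4, 1.6]
width: 0.529
gripper_force: 61.2
```

```bash
python3 st.py
```

```text
{'time': 17.35, 'qpos': [-0.046, 0.199, 1.84, 0.0, 1.102, -1.284], 'position': [549.791, 53.226, 86.655], 'eef_rot': [3.141, 0.0, 2.809], 'force': [-0.596, 1.366, 1.575], 'moment': [0.162, 0.175, -0.032], 'gripper_force': 61.24, 'width': 0.529}
```

Emit:
arm_command:
  motion:
    - {"travel":[0,0,0],"yaw":-0.4,"fingers":1}
    - {"travel":[0,0,0],"yaw":-0.4,"fingers":1}
    - {"travel":[0,0,0],"yaw":0,"fingers":1}

```text
time: 17.65
position: [549.8, 53.3, 86.7]
eef_rot: [3.141, 0.0, 2.872]
force: [-0.7, 1.7, 3.3]
width: 0.527
gripper_force: 61.4
```

```bash
python3 st.py
```

```text
{'time': 17.65, 'qpos': [-0.046, 0.199, 1.84, 0.001, 1.102, -1.348], 'position': [549.808, 53.343, 86.672], 'eef_rot': [3.141, 0.0, 2.872], 'force': [-0.736, 1.703, 3.288], 'moment': [0.288, 0.165, -0.258], 'gripper_force': 61.377, 'width': 0.527}
```

The moment has risen at about 72°, so that is the stop. I ease back and try a lift.

Emit:
arm_command:
  motion:
    - {"travel":[0,0,0],"yaw":0.4,"fingers":1}
    - {"travel":[0,0,0],"yaw":0.4,"fingers":1}
    - {"travel":[0,0,0],"yaw":0,"fingers":1}
    - {"travel":[0,0,-0.15],"yaw":0,"fingers":1}
    - {"travel":[0,0,-0.15],"yaw":0,"fingers":1}

```text
time: 18.15
position: [549.4, 52.9, 92.1]
eef_rot: [-3.141, -0.0, 2.811]
force: [-0.3, -0.6, -1.0]
width: 0.526
gripper_force: 61.2
```

```bash
python3 st.py
```

```text
{'time': 18.15, 'qpos': [-0.047, 0.192, 1.837, -0.0, 1.113, -1.286], 'position': [549.387, 52.875, 92.15], 'eef_rot': [-3.141, -0.0, 2.811], 'force': [-0.342, -0.556, -0.979], 'moment': [-0.01, -0.042, 0.018], 'gripper_force': 61.238, 'width': 0.526}
```

Already 5.5 mm up with only about 1 N, so it is free. I lift straight up.

Emit:
arm_command:
  motion:
    - {"travel":[0,0,-0.3],"yaw":0,"fingers":1}
    - {"travel":[0,0,-0.5],"yaw":0,"fingers":1}
    - {"travel":[0,0,-0.7],"yaw":0,"fingers":1}
    - {"travel":[0,0,-0.9],"yaw":0,"fingers":1}
    - {"travel":[0,0,-0.9],"yaw":0,"fingers":1}
    - {"travel":[0,0,-0.9],"yaw":0,"fingers":1}
    - {"travel":[0,0,-0.5],"yaw":0,"fingers":1}
    - {"travel":[0,0,0],"yaw":0,"fingers":1}
    - {"travel":[0,0,0],"yaw":0,"fingers":1}
    - {"travel":[0,0,0],"yaw":0,"fingers":1}

```text
time: 19.15
position: [548.9, 53.1, 185.2]
eef_rot: [-3.141, -0.002, 2.811]
force: [-0.2, -0.1, -1.0]
width: 0.527
gripper_force: 61.2
```

```bash
python3 st.py; python3 - <<'E'
from h import *
s=arm.grab_frame('scene')['frame'][110:350,150:430];cv2.imwrite('pics/e.png',cv2.resize(s,None,fx=2.4,fy=2.4,interpolation=3))
E
```

```text
{'time': 19.15, 'qpos': [-0.047, 0.084, 1.767, -0.0, 1.292, -1.286], 'position': [548.857, 53.079, 185.186], 'eef_rot': [-3.141, -0.002, 2.811], 'force': [-0.155, -0.075, -1.012], 'moment': [0.003, -0.007, 0.007], 'gripper_force': 61.198, 'width': 0.527}
```

View pics/e.png

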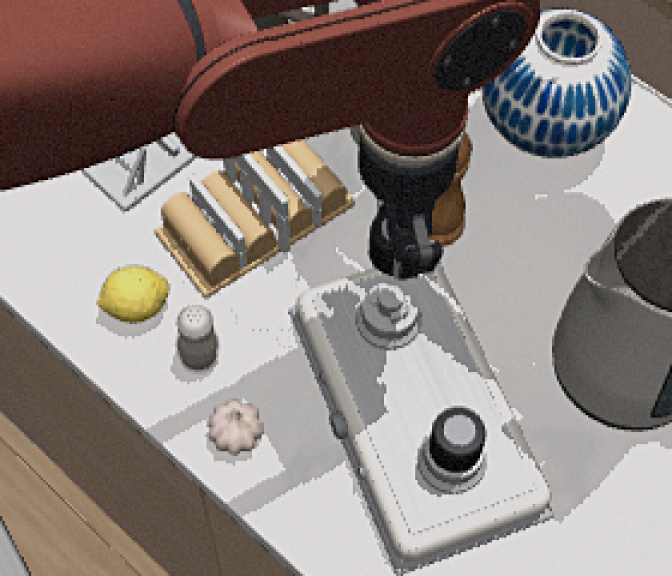

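The left spindle (388,315) is bare and the cap is held in the gripper above it. The right cap (457,440) is seated, and all three paddles stand in the rack.

```bash
python3 -c "
from plant import arm
print(arm.finish_job())"
```

```text
the job is handed in; nothing more can be done
None
```

The job is handed in (no verdict shown): the big paddle stands released in the middle slot, the left cap came off counter-clockwise and is held about 100 mm above its seat, and the right cap and small paddles are still in place.

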